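# Take the bar rest off its keyhole screw

### The job

Take the stock rest with the square bar on top down from the upright rack (lift it until the screw head is in the wide part of its keyhole, then pull it off the screw) and set it down, without dropping it, upright near the middle of the square steel plate lying on the bench. Leave the roller rest hanging where it is.

Things in the scene. Friction and masses are not known exactly. Their poses are not given: they have to be found in the camera images.
- rest_bar (a point): Centre of the bar on top of the bare steel rest (0.36-0.6 kg) to move: 70 (x) x 25 (y) x 25 mm; grip it across y from above. 122.5 mm over the underside of the foot (70 x 60 x 6). Back plate 6 thick, back face at x +35, against the rack, keyhole: slot 12 wide, below it a 38 x 42 hole. Hangs leaning 0-3 deg, foot 45 up. Comes off raised 43 (31-55; 10 sideways play), then pulled over 25 along -x.
- roller (a point): Centre of the roller of the other rest, which stays hanging on the rack's other screw, 150 mm from the first. Same foot and keyhole back plate, but on top it has a round steel roller, 28 mm in diameter and 46 mm long, lying across (along its y) between two cheeks. The point lies 126 mm above the foot's underside; z up.
- rack: Fixed upright grey panel, 340 (y) x 12 (x) x 200 mm (z), origin at the centre of its underside on the bench. The front, from which both rests are pulled off, looks along its own -x. Two screws at y +75 and -75, 139 mm up: shank 8 in diameter and 9.5 long, head 18 in diameter and 6 thick. Which rest hangs on which changes; so do the rack's place and yaw.
- plate: Fixed square bare steel plate flat on the bench, 150 x 150 mm, 10 mm thick, origin at the centre of its underside, z up. The bar rest is to stand on its foot near the plate's middle, facing any way. Nothing lies on the plate; a mug (85 mm high), a grinding disc and a wrench lie around it.
Mind the look-alikes: they are no part of the job. What is shaped like the part that bears rest_bar but blue or yellow is not meant.

How it is judged:
By the outcome, as a careful person would: the job done as asked, in the order asked, and still so for the second after the job is handed in, with the robot touching nothing.
It also fails if it takes over 42 s, if anything falls off the work surface, if the arm or the gripper's body presses on something with over 40 N, if the wrist force passes 120 N, or if a joint passes its speed limit or range.

### The arm

A 6-joint arm with a two-finger parallel gripper is mounted at the origin on the work surface. World frame = base frame: x ahead of the robot, y to its left, z up, the work surface at z = 0. Lengths are in m, angles in rad, forces in N, time in s.
With the tool pointing down it reaches from about 0.35 to 0.775 m from the base axis. Payload 7.3 kg.
Tool frame: the origin (TCP) lies between the finger pads; the fingertips stand 17 mm ahead of it and the grasp point (between the pads) lies 2 mm behind it; z points along the fingers, y is the line along which they close (so a half turn about z gives the same grasp; the last joint's range is limited). The gripper opens to 92 mm and grips with 3 to 60 N. Pads are 19 mm wide; open, the fingers measure 130 mm over their backs; the gripper's body (75 mm by 190 mm) begins 47 mm behind the grasp point.
Start: joints at [1.072, 0.342, 1.524, -0, 1.275, -0.146], TCP at [0.181, 0.493, 0.244] pointing down, gripper open.
Joint ranges: [-2.53, 2.53], [-0.77, 2.02], [0.04, 2.7], [-1, 4.14], [0.28, 2.66], [-3.11, 3.11]. Speed limits (rad/s): [2.57, 2.57, 3.14, 3.14, 3.14, 3.14].

### API

Orientations are given as [roll, pitch, yaw] about the fixed x, y, z axes, in that order (R = Rz(yaw) Ry(pitch) Rx(roll)).
In Python, from cell import robot, optics gives the robot as it stands.
- The arm moves only by the tool play_rows, never from a script. Its argument "rows" is a list of rows, each a list of 7 numbers: the shift along the tool's x, y, z in cm, then the turn, a rotation vector about the tool's x, y, z in rad, then the opening, from 0 (shut) to 1 (fully open). In form: [[tx, ty, tz, wx, wy, wz, grip], ...]. A call has 1 to 20 rows; each row is the pose to reach, as a shift and turn from the pose commanded when the call began, along the tool's axes at that moment; what a row does not reach only later rows make up. A row lasts 1/10 s, in which the tool goes at most 50 mm and 8.59 degrees, less where a joint would pass 70% of its speed; a pose out of reach is approached as far as the arm can. A call with a gripper value outside its range is refused whole. The fingers move at their own pace and stop on an object; "squeeze" is the grip in N (left out, the last holds). Time passes only in rows, so rows that repeat a pose let the fingers close. It gives the time, the measured TCP pose, the force, the opening and the grip force at its end, in the units of the state.
- robot.observe(): the state, without advancing time (a new reading comes with each control period).
- optics.read_camera(name): name is "scene" or "top" or "wrist"; returns (picture, depth): 400x640x3 uint8, red, green, blue; 400x640 float32, m along the optical axis (not along the pixel's ray), 0 where there is no reading.
- optics.camera_model(name): a dict with "fx", "fy", "cx", "cy" (pixels), "origin" and "rotation" of the camera in the world; the wrist camera has in their place "tool_from_camera" (4x4, takes a point from camera to tool coordinates, whose origin is the TCP and whose axes are the flange's). Camera axes: x right, y up, looking along -z (the intrinsics and any distortion apply to the point x, -y, -z); pixel columns grow to the right and rows downward; lengths in m; the calibration is good to about 2 mm. A picture is of the moment at which its call begins: read the wrist's pose just before it. camera_model takes no time and is no camera call.
- robot.hand_in(): hands the job in; it is judged then, once.
The state is a dict: "time": time; "qpos": joint angles; "qvel": joint speeds; "joint_efforts": joint torques, N m; "tool_pos": TCP position; "tool_rot": TCP orientation; "contact_force": force on the tool from outside, world axes, zero at the start; "torque": the same for the moment, N m; "opening": finger opening in m; "grip_force": force on a finger pad.
Only numpy, scipy, OpenCV 4.12 (cv2) and the standard library are available. Lean on these libraries where they do the work, as an engineer would, in place of code of your own. Each camera call takes 0.05 s, during which the arm holds its last target. There are 200 camera calls.

## Working session

There is one attempt and no reset: what is moved stays moved. The work goes in short steps, Python scripts to look and compute and a tool call to move; the robot and the scene stay as the last step left them, time stands still between calls to the robot, and variables do not carry over. Pictures are saved under pics/ and viewed, at most 10 in all, crops included, and the job is handed in when it is done.

Besides the shell and the picture viewer there is one more tool, called after "Request:" in YAML: its name, and indented under it one key for each argument. play_rows: Moves the arm, as the interface text tells. Its arguments: {"type":"object","properties":{"rows":{"type":"array"},"squeeze":{"type":"number"}},"required":["rows"]}

```bash
mkdir -p pics
cat > h.py <<'E'
import numpy as np, cv2
from cell import robot, optics
from scipy.spatial.transform import Rotation as R
def cloud(name):
    s=robot.observe(); im,d=optics.read_camera(name); m=optics.camera_model(name)
    v,u=np.mgrid[:400,:640]
    x=(u-m['cx'])/m['fx']*d; y=-(v-m['cy'])/m['fy']*d
    P=np.stack([x,y,-d],-1)
    if name=='wrist':
        T=np.array(m['tool_from_camera']); P=P@T[:3,:3].T+T[:3,3]
        Rt=R.from_euler('xyz',s['tool_rot']).as_matrix(); P=P@Rt.T+np.array(s['tool_pos'])
    else: P=P@np.array(m['rotation']).T+np.array(m['origin'])
    P[d==0]=np.nan
    return im,P
E
python3 - <<'E'
from h import *
print(robot.observe())
for n in('scene','top'):
    m=optics.camera_model(n);print(m)
    im,P=cloud(n); np.savez(n+'.npz',im=im,P=P); cv2.imwrite(f'pics/{n}0.png',im[:,:,::-1])
E
```

```text
{'time': 0.0, 'qpos': array([ 1.07199807e+00,  3.42717305e-01,  1.52505424e+00,  2.65165808e-05,
        1.27542441e+00, -1.46028172e-01]), 'qvel': array([0.00032634, 0.00069071, 0.0014106 , 0.00151902, 0.00106155,
       0.00039668]), 'joint_efforts': array([ 1.43745830e-03, -4.31231368e+01, -2.44228417e+01,  7.18742958e-02,
        5.57643129e-02, -1.11974286e-04]), 'tool_pos': array([0.18117668, 0.49231583, 0.24303478]), 'tool_rot': array([-3.14001011e+00, -2.58381951e-04,  2.78881463e+00]), 'contact_force': array([-0.47374429, -0.20639856, -0.33160751]), 'torque': array([-0.0072644 ,  0.04099407,  0.005811  ]), 'grip_force': 0.0, 'opening': 0.09132624842639005}
{'fx': 383.05351288097717, 'fy': 383.05351288097717, 'cx': 315.9247563303517, 'cy': 196.75149822003465, 'origin': array([0.73510203, 0.23391121, 0.87051328]), 'rotation': array([0.52965501, 0.01391773, 2.38882133])}Traceback (most recent call last):
  File "<stdin>", line 5, in <module>
  File "h.py", line 12, in cloud
    else: P=P@np.array(m['rotation']).T+np.array(m['origin'])
            ~~~~~~~~~~~~~~~~~~~~~~~~~~~^~~~~~~~~~~~~~~~~~~~~~
ValueError: operands could not be broadcast together with shapes (400,640) (3,)
```

```bash
sed -i "s/P@np.array(m\['rotation'\]).T/P@R.from_euler('xyz',m['rotation']).as_matrix().T/" h.py
python3 - <<'E'
from h import *
print(optics.camera_model('wrist'))
for n in('scene','top'):
    im,P=cloud(n); np.savez(n+'.npz',im=im,P=P); cv2.imwrite(f'pics/{n}0.png',im[:,:,::-1]); print(n,optics.camera_model(n), np.nanmedian(P[:,:,2]))
E
```

```text
{'fx': 281.8440098020878, 'fy': 281.8440098020878, 'cx': 319.62744873531597, 'cy': 203.70731155425878, 'tool_from_camera': array([[-6.66183508e-04,  9.56699463e-01,  2.91076785e-01,
         7.91947534e-02],
       [ 9.99999342e-01,  9.09161611e-04, -6.99510804e-04,
        -8.54040115e-04],
       [-9.33857449e-04,  2.91076127e-01, -9.56699439e-01,
        -1.40366122e-01],
       [ 0.00000000e+00,  0.00000000e+00,  0.00000000e+00,
         1.00000000e+00]])}
scene {'fx': 383.05351288097717, 'fy': 383.05351288097717, 'cx': 315.9247563303517, 'cy': 196.75149822003465, 'origin': array([0.73510203, 0.23391121, 0.87051328]), 'rotation': array([0.52965501, 0.01391773, 2.38882133])} 0.0010478262917830161
top {'fx': 404.98326180986965, 'fy': 404.98326180986965, 'cx': 319.4597034311455, 'cy': 200.85266084253064, 'origin': array([ 0.37296601, -0.07919598,  0.9126007 ]), 'rotation': array([ 0.1048639 , -0.00479308, -1.58429057])} 0.0008154821198019802
```

View pics/scene0.png

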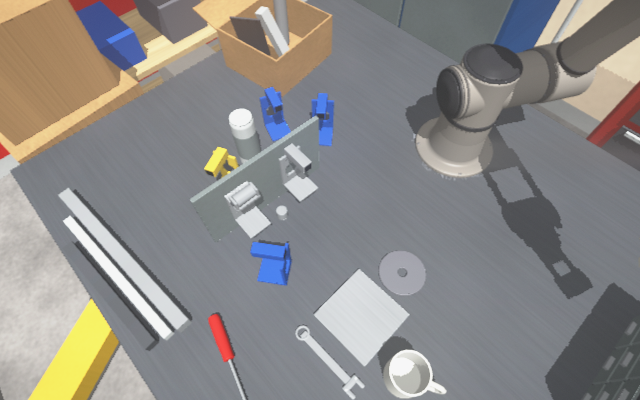

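View pics/top0.png

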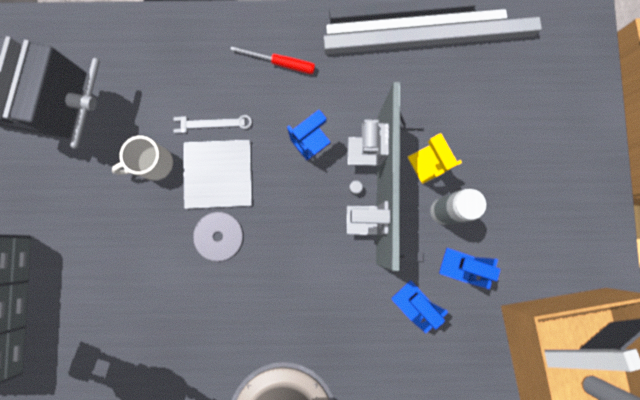

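Run:
```python
from h import *
for n in('top','scene'):
    D=np.load(n+'.npz'); im,P=D['im'],D['P']
    Z=P[:,:,2]
    hsv=cv2.cvtColor(im,cv2.COLOR_RGB2HSV)
    box={'top':dict(bar=(345,200,395,235),rol=(345,112,395,165),rack=(370,75,405,275),plate=(175,132,258,215),knob=(345,176,368,198),mug=(110,130,180,185)),
     'scene':dict(bar=(270,140,320,200),rol=(220,178,272,240),rack=(185,112,325,245),plate=(305,262,415,370),knob=(272,202,292,224),mug=(375,340,450,400))}[n]
    for k,(a,b,c,d) in box.items():
        p=P[b:d,a:c].reshape(-1,3); p=p[np.isfinite(p[:,2])]
        lo,hi={'bar':(.165,.192),'rol':(.165,.192),'rack':(.194,.21),'plate':(.006,.016),'knob':(.01,.1),'mug':(.06,.1)}[k]
        q=p[(p[:,2]>lo)&(p[:,2]<hi)]
        if len(q)<5: print(n,k,len(q));continue
        r=cv2.minAreaRect((q[:,:2]*1000).astype(np.float32))
        print(n,k,len(q),'med',np.median(q,0).round(4),'z95',np.percentile(q[:,2],95).round(4),'rect',np.round(r[0],1),np.round(r[1],1),round(r[2],1))
```

```text
top bar 632 med [ 0.4216 -0.1807  0.1796] z95 0.1858 rect [ 421.  -176.4] [71.6 63.4] 88.0
top rol 603 med [ 0.5692 -0.1819  0.1813] z95 0.1859 rect [ 567.  -192.1] [ 51.3 102. ] 88.1
top rack 1354 med [ 0.4924 -0.2196  0.2001] z95 0.2023 rect [ 495.9 -220.3] [ 13.  338.4] 87.9
top plate 4395 med [0.5323 0.1456 0.0101] z95 0.0127 rect [536.8 155. ] [193.4 169.2] 1.9
top knob 136 med [ 0.4966 -0.1636  0.0303] z95 0.0321 rect [ 497.2 -164.6] [26.6 26.7] 70.2
top mug 661 med [0.5587 0.3    0.077 ] z95 0.0863 rect [553.8 295. ] [ 80.4 100. ] 56.3
scene bar 540 med [ 0.4268 -0.191   0.1796] z95 0.1874 rect [ 429.7 -178.5] [75.  85.4] 86.2
scene rol 550 med [ 0.5758 -0.1819  0.1801] z95 0.1875 rect [ 572.3 -194.1] [54.2 66.3] 89.3
scene rack 938 med [ 0.5098 -0.2202  0.2004] z95 0.2024 rect [ 495.2 -221.2] [ 15.6 339.5] 87.6
scene plate 5935 med [0.5324 0.1484 0.0104] z95 0.0132 rect [525.1 144.2] [233.6 255.2] 46.5
scene knob 123 med [ 0.4984 -0.162   0.0298] z95 0.0328 rect [ 496.4 -165.7] [28.2 25.6] 43.2
scene mug 641 med [0.5461 0.2981 0.0818] z95 0.0873 rect [562.6 299.2] [100.6  79.4] 81.2
```

```bash
cat >> h.py <<'E'
def go(pos,yaw,roll=np.pi,pitch=0,frm=None):
    s=robot.observe()
    p0,r0=(s['tool_pos'],s['tool_rot']) if frm is None else frm
    A=R.from_euler('xyz',r0); B=R.from_euler('xyz',[roll,pitch,yaw])
    print('shift cm',(A.inv().apply(np.array(pos)-p0)*100).round(2),'rot',(A.inv()*B).as_rotvec().round(4),'t',s['time'])
E
python3 - <<'E'
from h import *
for n,(a,b,c,d) in dict(top=(175,132,258,208),scene=(305,262,415,370)).items():
    D=np.load(n+'.npz'); im,P=D['im'],D['P']
    g=cv2.cvtColor(im,cv2.COLOR_RGB2GRAY); m=np.zeros_like(g); m[b:d+5,a:c]=(g[b:d+5,a:c]>140)*255
    m=cv2.morphologyEx(m,cv2.MORPH_OPEN,np.ones((5,5)))
    k=max(cv2.findContours(m,0,2)[0],key=cv2.contourArea)
    mm=np.zeros_like(g);cv2.drawContours(mm,[k],-1,255,-1)
    mm=cv2.morphologyEx(mm,cv2.MORPH_OPEN,np.ones((25,25)))
    q=P[(mm>0)&np.isfinite(P[:,:,2])]; q=q[q[:,2]<.03]
    r=cv2.minAreaRect((q[:,:2]*1000).astype(np.float32)); print(n,len(q),np.median(q,0),q.mean(0),r)
go([.43,.2,.32],1.536)
go([.424,-.165,.33],1.536)
E
```

```text
top 4482 [0.53370837 0.14622409 0.01009398] [0.53375414 0.14611035 0.00988154] ((535.8596801757812, 148.8629150390625), (155.1708221435547, 156.2071990966797), 0.7945979237556458)
scene 4268 [0.53560524 0.14980522 0.01087583] [0.53468391 0.14862507 0.01072844] ((530.0917358398438, 146.3233642578125), (155.48081970214844, 151.9640655517578), 1.415480375289917)
shift cm [-33.45 -18.86  -7.66] rot [-1.1000e-03  6.0000e-04  1.2528e+00] t 0.15
shift cm [-45.49 -53.32  -8.63] rot [-1.1000e-03  6.0000e-04  1.2528e+00] t 0.15
```

Request:
play_rows:
  rows:
    - [-33.4, -18.9, -7.7, 0, 0, 1.2528, 1]
    - [-33.4, -18.9, -7.7, 0, 0, 1.2528, 1]
    - [-33.4, -18.9, -7.7, 0, 0, 1.2528, 1]
    - [-33.4, -18.9, -7.7, 0, 0, 1.2528, 1]
    - [-33.4, -18.9, -7.7, 0, 0, 1.2528, 1]
    - [-33.4, -18.9, -7.7, 0, 0, 1.2528, 1]
    - [-33.4, -18.9, -7.7, 0, 0, 1.2528, 1]
    - [-45.5, -53.3, -8.6, 0, 0, 1.2528, 1]
    - [-45.5, -53.3, -8.6, 0, 0, 1.2528, 1]
    - [-45.5, -53.3, -8.6, 0, 0, 1.2528, 1]
    - [-45.5, -53.3, -8.6, 0, 0, 1.2528, 1]
    - [-45.5, -53.3, -8.6, 0, 0, 1.2528, 1]
    - [-45.5, -53.3, -8.6, 0, 0, 1.2528, 1]
    - [-45.5, -53.3, -8.6, 0, 0, 1.2528, 1]
    - [-45.5, -53.3, -8.6, 0, 0, 1.2528, 1]
    - [-45.5, -53.3, -8.6, 0, 0, 1.2528, 1]
    - [-45.5, -53.3, -8.6, 0, 0, 1.2528, 1]
    - [-45.5, -53.3, -8.6, 0, 0, 1.2528, 1]
    - [-45.5, -53.3, -8.6, 0, 0, 1.2528, 1]

```text
time: 2.05
tool_pos: [0.4242, -0.1633, 0.3298]
tool_rot: [3.142, -0.0, 1.538]
contact_force: [-0.4, 0.2, -0.4]
opening: 0.0921
grip_force: 0.0
```

Run:
```python
from h import *
im,P=cloud('wrist'); np.savez('w1.npz',im=im,P=P); cv2.imwrite('pics/w1.png',im[:,:,::-1])
s=robot.observe(); print(s['tool_pos'],s['tool_rot'],s['time'],s['contact_force'])
```

```text
[ 0.42427772 -0.16337556  0.32982945] [ 3.14138095e+00 -1.48144805e-04  1.53819067e+00] 2.1 [0.16129934 0.13089963 0.29778259]
```

View pics/w1.png

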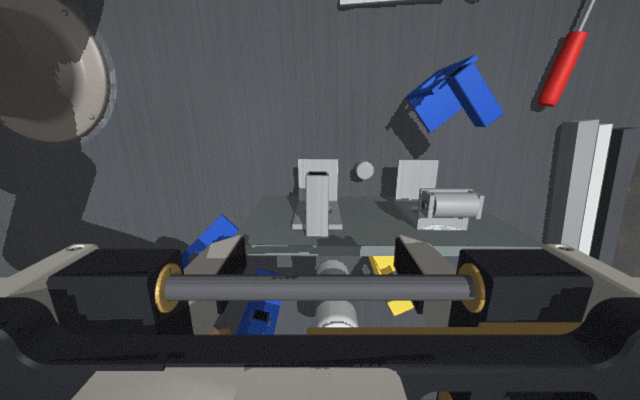

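Run:
```python
from h import *
D=np.load('w1.npz'); im,P=D['im'],D['P']
q=P[165:240,300:335].reshape(-1,3); q=q[(q[:,2]>.17)&(q[:,2]<.19)]
print(len(q)); 
A=np.c_[q[:,:2]-q[:,:2].mean(0),np.ones(len(q))]; c=np.linalg.lstsq(A,q[:,2],rcond=None)[0]; print('plane slopes deg',np.degrees(c[:2]),c[2])
print(np.percentile(q,[1,50,99],axis=0)); print(cv2.minAreaRect((q[:,:2]*1000).astype(np.float32)))
# bar edges along y: x left/right
for y in np.arange(-.21,-.14,.01):
    w=q[abs(q[:,1]-y)<.005]; 
    if len(w): print(round(y,3),len(w),w[:,0].min().round(4),w[:,0].max().round(4),np.median(w[:,2]).round(4))
k=P[225:256,245:540].reshape(-1,3);k=k[(k[:,2]>.195)&(k[:,2]<.206)]; r=cv2.minAreaRect((k[:,:2]*1000).astype(np.float32));print('rack',len(k),r)
f=P[155:205,295:345].reshape(-1,3); f=f[(f[:,2]>.035)&(f[:,2]<.065)]; print('foot',len(f),np.percentile(f,[2,50,98],axis=0))
A=np.c_[f[:,:2]-f[:,:2].mean(0),np.ones(len(f))]; c=np.linalg.lstsq(A,f[:,2],rcond=None)[0]; print('foot slopes',np.degrees(c[:2]),c[2])
```

```text
1569
plane slopes deg [-0.4333175  -0.76473978] 0.17867843725705743
[[ 0.40314424 -0.2135336   0.17160549]
 [ 0.42027137 -0.17735208  0.17877277]
 [ 0.43497064 -0.14157301  0.18315929]]
((420.0219421386719, -177.33248901367188), (72.37898254394531, 38.7728157043457), 88.52386474609375)
-0.21 248 0.3998 0.4385 0.1791
-0.2 191 0.4071 0.4307 0.179
-0.19 193 0.4076 0.4321 0.1789
-0.18 203 0.4081 0.4324 0.1788
-0.17 203 0.4086 0.4326 0.1787
-0.16 210 0.409 0.4328 0.1787
-0.15 213 0.4095 0.4331 0.1787
rack 2334 ((498.79473876953125, -221.33448791503906), (13.29844856262207, 311.8699951171875), 87.921630859375)
foot 1042 [[ 0.39046328 -0.21185883  0.04716134]
 [ 0.42405305 -0.16320977  0.04980967]
 [ 0.45048922 -0.14289204  0.05887902]]
foot slopes [-0.22866476 -1.04267594] 0.049967348278700335
```

Run:
```python
from h import *
go([.4207,-.176,.166],1.533)
```

```text
shift cm [-1.28 -0.32 16.38] rot [ 0.0002 -0.0001  0.0052] t 2.1
```

Request:
play_rows:
  rows:
    - [-1.3, -0.3, 4, 0, 0, 0.003, 1]
    - [-1.3, -0.3, 8, 0, 0, 0.003, 1]
    - [-1.3, -0.3, 11, 0, 0, 0.003, 1]
    - [-1.3, -0.3, 12.5, 0, 0, 0.003, 1]
    - [-1.3, -0.3, 12.5, 0, 0, 0.003, 1]
    - [-1.3, -0.3, 12.5, 0, 0, 0.003, 1]
    - [-1.3, -0.3, 12.5, 0, 0, 0.003, 1]

```text
time: 2.8
tool_pos: [0.4215, -0.1776, 0.206]
tool_rot: [3.139, 0.001, 1.534]
contact_force: [0.2, -0.3, 0.8]
opening: 0.0916
grip_force: 0.0
```

Run:
```python
from h import *
go([.4207,-.176,.166],1.533)
```

```text
shift cm [ 0.16 -0.1   4.  ] rot [0.0023 0.0013 0.0008] t 2.8
```

Request:
play_rows:
  rows:
    - [0.2, -0.1, 1.5, 0, 0, 0, 1]
    - [0.2, -0.1, 3, 0, 0, 0, 1]
    - [0.2, -0.1, 4, 0, 0, 0, 1]
    - [0.2, -0.1, 4, 0, 0, 0, 0.6]
    - [0.2, -0.1, 4, 0, 0, 0, 0.4]
    - [0.2, -0.1, 4, 0, 0, 0, 0.3]
    - [0.2, -0.1, 4, 0, 0, 0, 0.2]
    - [0.2, -0.1, 4, 0, 0, 0, 0]
    - [0.2, -0.1, 4, 0, 0, 0, 0]
    - [0.2, -0.1, 4, 0, 0, 0, 0]
    - [0.2, -0.1, 4, 0, 0, 0, 0]
    - [0.2, -0.1, 4, 0, 0, 0, 0]
  squeeze: 45

```text
time: 4.0
tool_pos: [0.42, -0.1756, 0.1647]
tool_rot: [3.141, -0.0, 1.533]
contact_force: [2.5, 1.0, -1.9]
opening: 0.0246
grip_force: 45.5
```

Request:
play_rows:
  rows:
    - [0.1, 0, -0.4, 0, 0, 0, 0]
    - [0.1, 0, -1, 0, 0, 0, 0]
    - [0.1, 0, -1.6, 0, 0, 0, 0]
    - [0.1, 0, -2.2, 0, 0, 0, 0]
    - [0.1, 0, -2.8, 0, 0, 0, 0]
    - [0.1, 0, -3.4, 0, 0, 0, 0]
    - [0.1, 0, -4, 0, 0, 0, 0]
    - [0.1, 0, -4.4, 0, 0, 0, 0]
    - [0.1, 0, -4.4, 0, 0, 0, 0]
    - [0.1, 0, -4.4, 0, 0, 0, 0]

```text
time: 5.0
tool_pos: [0.4198, -0.1745, 0.2086]
tool_rot: [-3.142, -0.0, 1.533]
contact_force: [0.5, 0.4, -3.3]
opening: 0.025
grip_force: 44.9
```

Run:
```python
from h import *
im,P=cloud('wrist'); np.savez('w2.npz',im=im,P=P); cv2.imwrite('pics/w2.png',im[:,:,::-1])
s=robot.observe(); print(s['tool_pos'],s['contact_force'],s['torque'])
q=P[:,250:400].reshape(-1,3); q=q[(abs(q[:,0]-.42)<.03)&(q[:,1]>-.20)&(q[:,1]<-.13)&(q[:,2]>.07)&(q[:,2]<.12)]
print('foot',len(q),np.percentile(q,[2,50,98],axis=0))
A=np.c_[q[:,:2]-q[:,:2].mean(0),np.ones(len(q))]; c=np.linalg.lstsq(A,q[:,2],rcond=None)[0]; print(np.degrees(c[:2]),c[2])
```

```text
[ 0.4197313  -0.17446612  0.20848181] [ 0.51953703  0.57651577 -3.54807364] [-0.04977469  0.04617396 -0.04264713]
foot 2501 [[ 0.39092351 -0.19385353  0.09140743]
 [ 0.42074768 -0.15860897  0.0937844 ]
 [ 0.4482027  -0.1414284   0.09514933]]
[ 0.12582776 -0.61017731] 0.09369672691377384
```

View pics/w2.png

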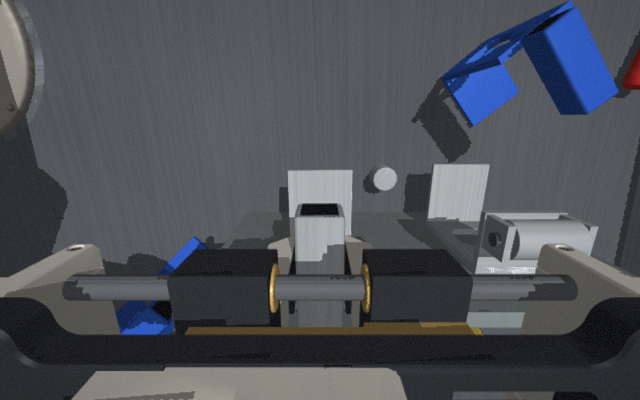

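Request:
play_rows:
  rows:
    - [0.5, 0, 0, 0, 0, 0, 0]
    - [1, 0, 0, 0, 0, 0, 0]
    - [1.6, 0, 0, 0, 0, 0, 0]
    - [2.2, 0, 0, 0, 0, 0, 0]
    - [2.8, 0, 0, 0, 0, 0, 0]
    - [3.6, 0, 0, 0, 0, 0, 0]
    - [4.6, 0, 0, 0, 0, 0, 0]
    - [5.6, 0, 0, 0, 0, 0, 0]
    - [6.8, 0, 0, 0, 0, 0, 0]
    - [8, 0, 0, 0, 0, 0, 0]
    - [8, 0, 0, 0, 0, 0, 0]
    - [8, 0, 0, 0, 0, 0, 0]

```text
time: 6.25
tool_pos: [0.423, -0.0943, 0.2088]
tool_rot: [3.141, 0.0, 1.534]
contact_force: [-0.0, 0.1, -3.6]
opening: 0.0249
grip_force: 44.9
```

Run:
```python
from h import *
s=robot.observe(); print(s['tool_pos'],s['contact_force'],s['torque'])
go([.534,.1475,.20],1.571)
im,P=cloud('scene'); cv2.imwrite('pics/s2.png',im[60:260,160:460,::-1].repeat(2,0).repeat(2,1))
```

```text
[ 0.42299107 -0.09431546  0.20875668] [-0.00790586  0.06705227 -3.64755041] [-0.0749698  0.0516029  0.0339529]
shift cm [24.57 10.21  0.87] rot [ 0.0002  0.0003 -0.0368] t 6.25
```

View pics/s2.png

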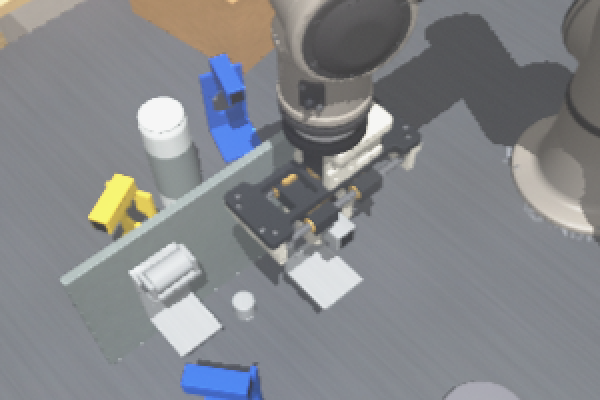

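Request:
play_rows:
  rows:
    - [2, 0, 0, 0, 0, 0, 0]
    - [5, 1, 0, 0, 0, 0, 0]
    - [8, 2.5, 0, 0, 0, -0.01, 0]
    - [11.5, 4.2, 0, 0, 0, -0.02, 0]
    - [15, 6, 0, 0, 0, -0.037, 0]
    - [18, 7.5, 0, 0, 0, -0.037, 0]
    - [21, 8.8, 0, 0, 0, -0.037, 0]
    - [23.5, 9.8, 0, 0, 0, -0.037, 0]
    - [24.7, 10.2, 0, 0, 0, -0.037, 0]
    - [24.7, 10.2, 1.5, 0, 0, -0.037, 0]
    - [24.7, 10.2, 3, 0, 0, -0.037, 0]
    - [24.7, 10.2, 4.5, 0, 0, -0.037, 0]
    - [24.7, 10.2, 5.7, 0, 0, -0.037, 0]
    - [24.7, 10.2, 6.2, 0, 0, -0.037, 0]
    - [24.7, 10.2, 6.2, 0, 0, -0.037, 0]
    - [24.7, 10.2, 6.2, 0, 0, -0.037, 0]
    - [24.7, 10.2, 6.2, 0, 0, -0.037, 0]

```text
time: 8.0
tool_pos: [0.5346, 0.1484, 0.1475]
tool_rot: [3.14, -0.0, 1.57]
contact_force: [-0.1, 1.0, -3.5]
opening: 0.0246
grip_force: 44.9
```

Run:
```python
from h import *
s=robot.observe(); print(s['tool_pos'],s['tool_rot'],s['contact_force'],s['torque'],s['time'])
im,P=cloud('wrist'); cv2.imwrite('pics/w3.png',im[:,:,::-1])
q=P[:,250:400].reshape(-1,3); q=q[(abs(q[:,0]-.534)<.033)&(q[:,1]>.11)&(q[:,1]<.195)&(q[:,2]>.019)&(q[:,2]<.04)]
print('foot',len(q),np.percentile(q,[2,50,98],axis=0))
A=np.c_[q[:,:2]-q[:,:2].mean(0),np.ones(len(q))]; c=np.linalg.lstsq(A,q[:,2],rcond=None)[0]; print(np.degrees(c[:2]),c[2])
q=P.reshape(-1,3); q=q[(abs(q[:,0]-.534)<.09)&(q[:,1]>.185)&(q[:,1]<.25)&(q[:,2]>.0065)&(q[:,2]<.014)]; print('plate',np.percentile(q,[2,50,98],axis=0))
```

```text
[0.5346268  0.14837493 0.14751448] [ 3.14005879e+00 -2.69176547e-04  1.56993339e+00] [-0.07346835  1.03785673 -3.48065163] [-0.01407569  0.05696293 -0.00974223] 8.0
foot 2598 [[0.50519289 0.12221426 0.03046436]
 [0.53504542 0.16352162 0.03262771]
 [0.56336141 0.18136876 0.03397604]]
[ 0.24813374 -0.57097467] 0.03255690723530595
plate [[0.45823855 0.18530127 0.00780239]
 [0.53271458 0.20269164 0.00928299]
 [0.60161882 0.21948347 0.01073908]]
```

View pics/w3.png

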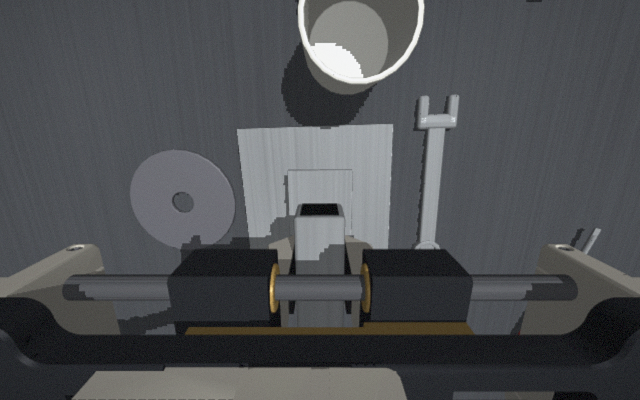

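Request:
play_rows:
  rows:
    - [0, -0.2, 0.5, 0, 0, 0, 0]
    - [0, -0.2, 1, 0, 0, 0, 0]
    - [0, -0.2, 1.3, 0, 0, 0, 0]
    - [0, -0.2, 1.4, 0, 0, 0, 0]
    - [0, -0.2, 1.5, 0, 0, 0, 0]
    - [0, -0.2, 1.5, 0, 0, 0, 0]
    - [0, -0.2, 1.5, 0, 0, 0, 0]

```text
time: 8.75
tool_pos: [0.5323, 0.1484, 0.1318]
tool_rot: [3.141, -0.0, 1.57]
contact_force: [0.5, -0.1, -3.9]
opening: 0.0246
grip_force: 44.9
```

Request:
play_rows:
  rows:
    - [0, 0, 0.05, 0, 0, 0, 0]
    - [0, 0, 0.1, 0, 0, 0, 0]
    - [0, 0, 0.1, 0, 0, 0, 0]
    - [0, 0, 0.1, 0, 0, 0, 0]

```text
time: 9.15
tool_pos: [0.5321, 0.1484, 0.1307]
tool_rot: [3.142, -0.0, 1.57]
contact_force: [-0.6, -0.3, -3.1]
opening: 0.0248
grip_force: 44.9
```

Request:
play_rows:
  rows:
    - [0, 0, 0.05, 0, 0, 0, 0]
    - [0, 0, 0.1, 0, 0, 0, 0]
    - [0, 0, 0.1, 0, 0, 0, 0]
    - [0, 0, 0.1, 0, 0, 0, 0]

```text
time: 9.55
tool_pos: [0.5324, 0.1483, 0.1302]
tool_rot: [3.141, -0.0, 1.57]
contact_force: [-1.0, -0.6, 2.0]
opening: 0.0246
grip_force: 44.9
```

Request:
play_rows:
  rows:
    - [0, 0, 0.04, 0, 0, 0, 0]
    - [0, 0, 0.04, 0, 0, 0, 0]
    - [0, 0, 0.04, 0, 0, 0, 0]
  squeeze: 10

```text
time: 9.85
tool_pos: [0.5324, 0.1482, 0.1301]
tool_rot: [3.141, 0.0, 1.57]
contact_force: [-1.6, -1.9, 5.7]
opening: 0.0251
grip_force: 10.0
```

Request:
play_rows:
  rows:
    - [0, 0, 0, 0, 0, 0, 0]
    - [0, 0, 0, 0, 0, 0, 0.3]
    - [0, 0, 0, 0, 0, 0, 0.4]
    - [0, 0, 0, 0, 0, 0, 0.5]
    - [0, 0, 0, 0, 0, 0, 0.65]
    - [0, 0, 0, 0, 0, 0, 0.8]
    - [0, 0, 0, 0, 0, 0, 0.8]
    - [0, 0, 0, 0, 0, 0, 0.8]
  squeeze: 4

```text
time: 10.65
tool_pos: [0.5321, 0.1484, 0.1293]
tool_rot: [3.142, -0.0, 1.57]
contact_force: [-0.5, -0.4, 0.1]
opening: 0.0704
grip_force: 0.0
```

Request:
play_rows:
  rows:
    - [0, 0, -1, 0, 0, 0, 0.8]
    - [0, 0, -3, 0, 0, 0, 0.8]
    - [0, 0, -5, 0, 0, 0, 0.8]
    - [0, 0, -8, 0, 0, 0, 0.8]
    - [0, 0, -12, 0, 0, 0, 0.8]
    - [0, 0, -16, 0, 0, 0, 0.8]
    - [0, 0, -16, 0, 0, 0, 0.8]
    - [0, 0, -16, 0, 0, 0, 0.8]
    - [0, 0, -16, 0, 0, 0, 0.8]

```text
time: 11.55
tool_pos: [0.5315, 0.1483, 0.2885]
tool_rot: [-3.14, 0.0, 1.57]
contact_force: [0.0, 0.2, -0.8]
opening: 0.0733
grip_force: 0.0
```

Run:
```python
from h import *
im,P=cloud('wrist'); cv2.imwrite('pics/w4.png',im[:,:,::-1])
q=P.reshape(-1,3); q=q[(abs(q[:,0]-.532)<.02)&(q[:,1]>.09)&(q[:,1]<.2)&(q[:,2]>.135)&(q[:,2]<.16)]
print('bar',len(q),np.percentile(q,[2,50,98],axis=0)); print(robot.observe()['tool_pos'],robot.observe()['time'])
im,P=cloud('scene'); cv2.imwrite('pics/s4.png',im[:,:,::-1])
```

```text
bar 1565 [[0.51963787 0.113787   0.14126961]
 [0.53215614 0.14938247 0.144129  ]
 [0.54370404 0.18158665 0.14544779]]
[0.53150711 0.14824287 0.28814458] 11.6
```

View pics/s4.png

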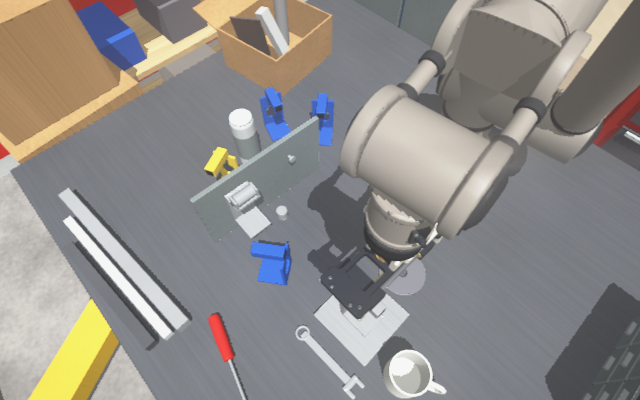

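View pics/w4.png

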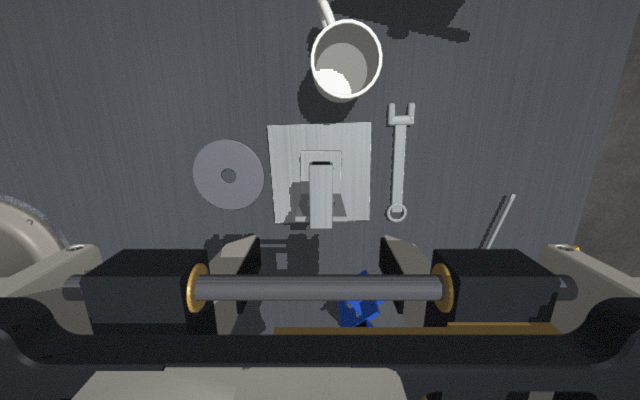

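The scene view shows the roller rest still hanging at (243,197) and the bar's screw bare at (291,159). The wrist view shows the bar rest upright on the plate at (320,185). Its bar top is at 144 mm (145 mm expected), and it is within about 3 mm of the plate's middle.

```bash
python3 -c "
from cell import robot
print(robot.hand_in())"
```

```text
the job is handed in; nothing more can be done
None
```

The bar rest is off the rack and standing upright near the middle of the steel plate, the roller rest is still hanging, and the job was handed in at about 12 s.

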